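# Pack the food parcel tray with the unopened goods

### The arm

A 6-joint arm with a two-finger parallel gripper is mounted at the origin on the work surface. World frame = base frame: x ahead of the robot, y to its left, z up, the work surface at z = 0. Lengths are in m, angles in rad, forces in N, time in s.
With the tool pointing down it reaches from about 0.325 to 0.775 m from the base axis. Payload 5.5 kg.
Tool frame: the origin (TCP) lies midway between the tips of the shut fingers; the grasp point (between the pads) lies 19 mm behind it; x points along the fingers, y is the direction in which the jaws open and shut, and the axes are right-handed (so a half turn about x gives the same grasp; the last joint's range is limited). The gripper opens to 88 mm and grips with 3 to 60 N. Pads are 20 mm wide; open, the fingers measure 115 mm over their backs; the gripper's body (75 mm by 178 mm) begins 61 mm behind the grasp point.
Start: joints at [-1.269, 0.091, 1.231, -0, 1.82, -0.057], TCP at [0.211, -0.562, 0.198] pointing down, gripper open.
Joint ranges: [-2.87, 2.87], [-0.86, 2.18], [0.17, 2.46], [-1.51, 4.65], [0.06, 2.69], [-2.65, 2.65]. Speed limits (rad/s): [2.57, 2.57, 3.01, 3.14, 3.14, 3.14].

### API

Orientations are given as a unit quaternion [w, x, y, z].
In Python, from plant import arm gives the robot as it stands.
- The arm moves only by the shell command python3 -m handwheel 'ROWS' [OPENING]. ROWS is JSON, a list that holds one entry, the list of rows, each a list of 4 numbers: the shift along the world's x, y, z in m, then the turn about the world's z in degrees. In form: [[[tx, ty, tz, spin], ...]]. A call has 1 to 20 rows; each row is the pose to reach, as a shift and turn from the pose measured when the call began; what a row does not reach only later rows make up. A row lasts 1/8 s, in which the tool goes at most 62.5 mm and 10.7 degrees, less where a joint would pass 70% of its speed; a pose out of reach is approached as far as the arm can. A call with a gripper value outside its range is refused whole. OPENING is the gripper's target within -1 to 1 (fully open at 1, half-way at 0, shut at -1), set as the call begins (- or left out, the last holds). The fingers move at their own pace and stop on an object; the grip force is fixed at half the most. Time passes only in rows, so rows that repeat a pose let the fingers close. It gives the time, the measured TCP pose, the force and the opening at its end, in the units of the state.
- arm.get_obs(): the state, without advancing time (a new reading comes with each control period).
- arm.snapshot(name): name is "scene" or "side" or "wrist"; returns a dict with "image" (480x640x3 uint8, red, green, blue), "mtx" (3x3 intrinsics, pixels), "pose" (4x4, takes a point from camera to world coordinates). Camera axes: x right, y up, looking along -z (the intrinsics and any distortion apply to the point x, -y, -z); pixel columns grow to the right and rows downward; lengths in m; the calibration is good to about 2 mm. A picture is of the moment at which its call begins. There is no depth.
- arm.job_done(): hands the job in, once; it reports no verdict.
Trained networks look in the newest picture that a camera, given by its name, has taken for a name from the list of things; names that differ only in an ending like _2 or _b are one class to them, and where a whole thing is asked for, a point or a joint stands for the part that bears it (a point fixed in the world has none). Each returns a list of dicts, best first, with "confidence" (0 to 1); they miss things now and then, are a little off and sometimes report something else, mostly with a low value. They report only what shows in the picture. A call takes as long as a camera call. They do not tell look-alikes from the thing itself.
- arm.boxes_of(label, camera): "bbox" ([left, top, right, bottom] as shares, 0 to 1, of the picture: columns of its width, rows of its height, round what is visible of it).
- arm.silhouettes(label, camera): "mask" (480x640 bool, what is visible of it) and "bbox" ([left, top, right, bottom] as shares, 0 to 1, of the picture: columns of its width, rows of its height, round what is visible of it).
- arm.pinpoint(label, camera): "location" ([column, row] as shares, 0 to 1, of the picture: columns of its width, rows of its height: a listed point, or the origin of a listed thing).
The state is a dict: "time_s": time; "joint_positions": joint angles; "qvel": joint speeds; "effort": joint torques, N m; "eef_pos": TCP position; "orientation": TCP orientation; "force": force on the tool from outside, world axes, zero at the start; "ft_torque": the same for the moment, N m; "grip_width": finger opening in m.
Only numpy, scipy, OpenCV 4.12 (cv2) and the standard library are available. Lean on these libraries where they do the work, as an engineer would, in place of code of your own. Each camera call takes 0.05 s, during which the arm holds its last target. There are 200 camera calls.

### The job

Pack the shallow cardboard tray with the four unopened goods on the table: stand the tall tin and the flat tin side by side in the long compartment, the capped jar in the smallest compartment and the packet of tea lengthwise in the middle-sized one, each upright and flat on the tray's floor. Set each one down gently without dropping it. Leave the opened tins and the opened jar standing where they are.

Things in the scene. Friction and masses are not known exactly. Their poses are not given: they have to be found in the camera images.
- tray: Cardboard tray, 230 (x) by 190 (y) mm, 18 high; walls, dividers and floor 4 thick; does not slide; turned by any angle. Origin: centre of its underside, z up. Compartments in its own axes, mm: LONG x -111 to 111, y -4 to 91 (centre 0, 43.5); MIDDLE-SIZED x -111 to 23, y -91 to -8 (centre -44, -49.5); SMALLEST, nearly square, x 27 to 111, y -91 to -8 (centre 69, -49.5).
- tall_tin_center (a point): Unopened tall tin: plain steel with a pale paper band, flat closed lid with a ring pull, 50 mm across, 75 mm tall, 0.18 to 0.35 kg. The point is at its centre, half-way up; z is its axis, up. Belongs in the long compartment.
- flat_tin_center (a point): Unopened flat tin: plain steel with a pale paper band, flat closed lid with a ring pull, 60 mm across, 45 mm tall, 0.11 to 0.23 kg. The point is at its centre, half-way up; z is its axis, up. Belongs in the long compartment.
- jar_center (a point): Unopened amber glass jar with a flat steel cap, 50 mm across, 70 mm tall: straight glass body from the bottom to 52 mm up, then the cap, 48 mm across, from 56 to 70 mm up. 0.15 to 0.31 kg. The point is at its centre, half-way up; z is its axis, up. Belongs in the smallest compartment.
- packet_center (a point): Packet of tea: a closed paper box with a brown band, 75 (x) by 45 (y) by 60 (z) mm, 0.08 to 0.17 kg, standing upright at any yaw. The point is at its centre, half-way up; x runs along its 75 mm length. Belongs in the middle-sized compartment, its length along the tray's x axis.
- open_tall_tin_center (a point): Opened, empty tall tin, the look-alike of the unopened one: same size (50 mm across, 75 mm tall) but without a lid, so that one looks down into it. To be left alone. The point is at its centre, half-way up.
- open_flat_tin_center (a point): Opened, empty flat tin, the look-alike of the unopened one: same size (60 mm across, 45 mm tall) but without a lid. To be left alone. The point is at its centre, half-way up.
- open_jar_center (a point): Opened, empty amber glass jar, the look-alike of the capped one: 50 mm across, 70 mm tall, no cap, open mouth 42 mm across outside. To be left alone. The point is at its centre, half-way up.
Mind the look-alikes: they are no part of the job. Leave any pink or purple look-alike of the part that bears packet_center alone. What is shaped like the part that bears tall_tin_center but purple is not meant.

How it is judged:
By the outcome, as a careful person would: the job done as asked, in the order asked, and still so for the second after the job is handed in, with the robot touching nothing.
It also fails if it takes over 112 s, if anything falls off the work surface, if the arm or the gripper's body presses on something with over 40 N, if the wrist force passes 120 N, or if a joint passes its speed limit or range.

## Working session

There is one attempt and no reset: what is moved stays moved. The work goes in short steps, Python scripts to look and compute and a shell command to move; the robot and the scene stay as the last step left them, time stands still between calls to the robot, and variables do not carry over. Pictures are saved under pics/ and viewed, about 12 in all and at most 16, crops included, and the job is handed in when it is done.

```bash
mkdir -p pics; ls; python3 - <<'E'
from plant import arm
import cv2, numpy as np
o=arm.get_obs(); print(o['time_s'],o['eef_pos'],o['orientation'],o['grip_width'])
for c in ['scene','side']:
    s=arm.snapshot(c); cv2.imwrite(f'pics/{c}0.png',s['image'][:,:,::-1]); print(c,s['mtx'],s['pose'].round(4), [k for k in s])
E
```

```text
pics
0.0 [ 0.21058996 -0.56146982  0.19652741] [-0.12551441 -0.69567039 -0.12684371  0.69584446] 0.08778205644617991
scene [[573.6200461    0.         313.72949545]
 [  0.         573.6200461  237.10108167]
 [  0.           0.           1.        ]] [[ 0.471  -0.5203  0.7124  1.3869]
 [ 0.882   0.2905 -0.3709 -0.316 ]
 [-0.014   0.803   0.5958  0.7495]
 [ 0.      0.      0.      1.    ]] ['image', 'mtx', 'pose']
side [[575.59749615   0.         319.4677794 ]
 [  0.         575.59749615 240.07956374]
 [  0.           0.           1.        ]] [[-0.9678  0.183  -0.173   0.3446]
 [-0.2517 -0.6812  0.6875  0.9697]
 [ 0.008   0.7088  0.7053  0.9297]
 [ 0.      0.      0.      1.    ]] ['image', 'mtx', 'pose']
```

View pics/scene0.png

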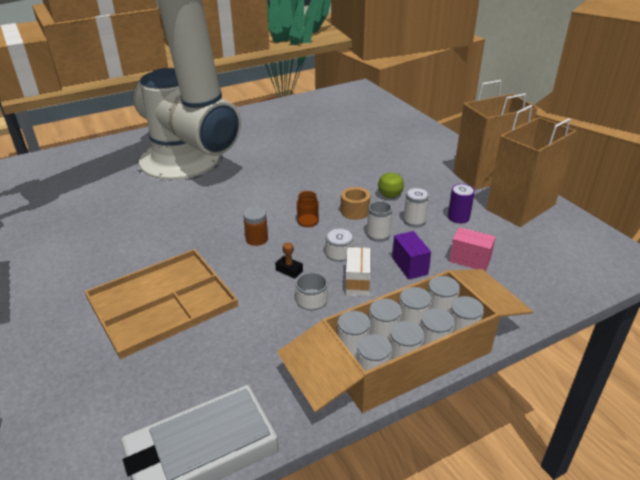

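View pics/side0.png

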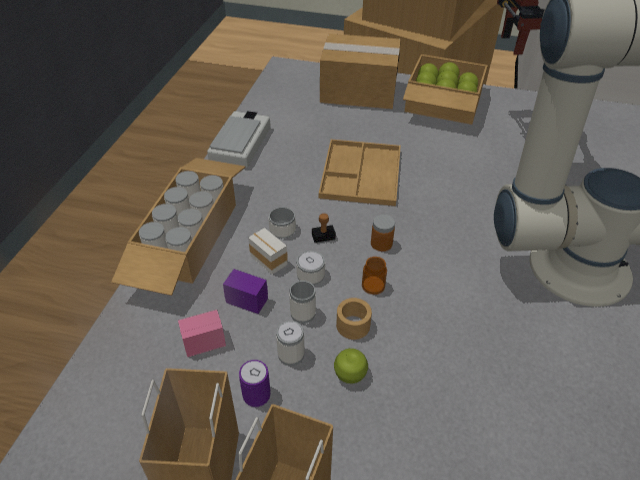

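The scene picture shows these items (side-view pixels after the slash):

| Item | Wanted | Left alone |
|---|---|---|
| Tall tin | lidded with ring pull (416,207)/(290,342) | open (379,220)/(303,301), purple (461,203)/(255,383) |
| Flat tin | lidded (339,244)/(311,267) | open (311,290)/(282,222) |
| Jar | steel-capped (256,226)/(383,233) | uncapped (308,208)/(374,275) |
| Packet | white with brown band (358,270)/(268,250) | purple (411,254)/(246,291), pink (472,248)/(202,334) |

The tray is at (162,300)/(361,171).

```bash
cat > h.py <<'E'
from plant import arm
import cv2, numpy as np
from scipy.optimize import least_squares
def proj(s,P):
    P=np.atleast_2d(P); T=np.linalg.inv(s['pose']); c=P@T[:3,:3].T+T[:3,3]
    c=c*[1,-1,-1]; u=c@s['mtx'].T; return u[:,:2]/u[:,2:]
def tri(ss,uvs):
    f=lambda p: np.concatenate([proj(s,p)[0]-uv for s,uv in zip(ss,uvs)])
    r=least_squares(f,[.5,-.1,.03]); return r.x, np.abs(r.fun).max()
def onplane(s,uv,z):
    d=np.linalg.inv(s['mtx'])@[uv[0],uv[1],1]; d=s['pose'][:3,:3]@(d*[1,-1,-1]); o=s['pose'][:3,3]
    return o+d*(z-o[2])/d[2]
def near(l,key,uv):
    W=np.array([640,480])
    def c(d):
        if key=='location': return np.array(d['location'])*W
        b=np.array(d['bbox']); return np.array([(b[0]+b[2])/2,(b[1]+b[3])/2])*W
    l=sorted(l,key=lambda d:np.linalg.norm(c(d)-uv)); return l[0] if l and np.linalg.norm(c(l[0])-uv)<25 else None
def cyl(p,r,h):
    a=np.linspace(0,2*np.pi,48,False); return np.array([[p[0]+r*np.cos(t),p[1]+r*np.sin(t),p[2]+z] for z in(-h/2,h/2) for t in a])
def box(p,yaw,L,W,H):
    c,s=np.cos(yaw),np.sin(yaw)
    return np.array([[p[0]+c*x-s*y,p[1]+s*x+c*y,p[2]+z] for x in(-L/2,L/2) for y in(-W/2,W/2) for z in(-H/2,H/2)])
def support(pts):  # extents in 16 directions, of a convex outline
    a=np.linspace(0,2*np.pi,24,False); return (pts@np.array([np.cos(a),np.sin(a)])).max(0)
def outline(mask):
    n,l,st,_=cv2.connectedComponentsWithStats(mask.astype(np.uint8)); k=1+np.argmax(st[1:,4])
    ys,xs=np.where(l==k)
    return np.concatenate([np.c_[xs+dx,ys+dy] for dx in(-.5,.5) for dy in(-.5,.5)]).astype(float)
def fit(model,ss,masks,x0):
    t=[support(outline(m)) for m in masks]
    f=lambda x: np.concatenate([support(proj(s,model(x)))-q for s,q in zip(ss,t)])
    r=least_squares(f,x0,loss='soft_l1',diff_step=1e-5); return r.x, np.sqrt((r.fun**2).mean())
E
cat > m0.py <<'E'
from h import *
S={c:arm.snapshot(c) for c in('scene','side')}
px={'tall_tin_center':((416,207),(290,342)),'flat_tin_center':((339,244),(311,267)),'jar_center':((256,226),(383,233)),
'packet_center':((358,270),(268,250)),'open_tall_tin_center':((379,220),(303,301)),'open_flat_tin_center':((311,290),(282,222)),'open_jar_center':((308,208),(374,275)),'tray':((162,300),(361,171))}
mod={'tall':(.025,.075),'flat':(.03,.045),'jar':(.025,.07)}
for n,uv in px.items():
    ms=[];pp=[]
    for c,q in zip(S,uv):
        d=near(arm.silhouettes(n,c),'bbox',q); ms.append(d and d['mask'])
        d=near(arm.pinpoint(n,c),'location',q); pp.append(d and np.array(d['location'])*[640,480])
    ss=list(S.values())
    p,e=tri(ss,pp) if all(v is not None for v in pp) else (None,None)
    print(n,'pin',p is not None and p.round(4),e,[v is not None for v in ms])
    use=[(s,m) for s,m in zip(ss,ms) if m is not None]
    if not use: continue
    us,um=zip(*use); p0=p if p is not None else np.array([.5,-.1,.03])
    if n=='tray':
        R=[fit(lambda x:box(x[:3],x[3],.23,.19,.018),us,um,[*p0[:2],.009,y]) for y in np.arange(0,3.2,.4)]
    elif n=='packet_center':
        R=[fit(lambda x:box(x[:3],x[3],.075,.045,.06),us,um,[*p0,y]) for y in np.arange(0,3.2,.4)]
    else:
        k=n.replace('open_','').split('_')[0]; R=[fit(lambda x:cyl(x[:3],*mod[k]),us,um,p0)]
    x,e=min(R,key=lambda r:r[1]); print('   fit',x.round(4),'rms px',round(e,2), np.degrees(x[3]).round(1) if len(x)>3 else '')
E
python3 m0.py
```

```text
tall_tin_center pin False None [True, True]
   fit [0.5479 0.3771 0.0355] rms px 0.59 
flat_tin_center pin [0.5689 0.1644 0.0238] 1.5665351417729312 [True, True]
   fit [0.565  0.17   0.0218] rms px 0.59 
jar_center pin [0.4302 0.0409 0.0266] 0.5829949073644514 [True, True]
   fit [0.4341 0.0384 0.0335] rms px 0.42 
packet_center pin [0.6637 0.1567 0.0283] 0.8915133290383324 [True, True]
   fit [ 0.6654  0.1535  0.0287 -0.5544] rms px 1.22 -31.8
open_tall_tin_center pin [0.5541 0.284  0.0436] 0.7159635717906667 [True, True]
   fit [0.5531 0.2768 0.0362] rms px 0.37 
open_flat_tin_center pin [0.67   0.0535 0.0255] 0.47341889673253945 [True, True]
   fit [0.6661 0.0516 0.0224] rms px 0.46 
open_jar_center pin [0.4284 0.1649 0.0365] 0.6002301333092532 [True, True]
   fit [0.4295 0.1668 0.0319] rms px 0.9 
tray pin [ 0.5302 -0.2052  0.003 ] 1.426926356196816 [True, True]
   fit [ 0.5307 -0.2018  0.0073  1.6838] rms px 0.62 96.5
```

```bash
python3 - <<'E'
from h import *
from scipy.spatial.transform import Rotation as Ro
S={c:arm.snapshot(c) for c in('scene','side')}
o=arm.get_obs(); q=o['orientation']; R=Ro.from_quat([q[1],q[2],q[3],q[0]]).as_matrix(); print('t',o['time_s'],R.round(3),'jaw yaw',np.degrees(np.arctan2(R[1,1],R[0,1])))
ss=list(S.values())
for n,a,b in [('stamp knob',(288,246),(324,217)),('purple tin top',(462,189),(254,367)),('purple box',(411,254),(246,291)),('bag top corner L',(463,100),(234,375)),('tape',(355,203),(354,318)),('apple',(391,185),(351,365)),('boxcan corner',(332,326),(239,172)),('pink',(472,248),(202,334))]:
    p,e=tri(ss,[a,b]); print(n,p.round(3),round(e,1))
t,y=np.array([.5307,-.2018,0]),1.6838
M=np.array([[np.cos(y),-np.sin(y),0],[np.sin(y),np.cos(y),0],[0,0,1]])
W=lambda P:np.array(P)@M.T+t
obj={'tall':cyl([.5479,.3771,.0375],.025,.075),'flat':cyl([.565,.17,.0225],.03,.045),'jar':cyl([.4341,.0384,.035],.025,.07),'packet':box([.6654,.1535,.03],-.5544,.075,.045,.06)}
rows=[]
for n,s in S.items():
    im=cv2.resize(s['image'][:,:,::-1],None,fx=4,fy=4,interpolation=cv2.INTER_CUBIC)
    def poly(P,c,cl=True): cv2.polylines(im,[((proj(s,P)+.5)*4).astype(int)],cl,c,1)
    for L in ([-.111,.111,-.004,.091],[-.111,.023,-.091,-.008],[.027,.111,-.091,-.008]):
        poly(W([[L[0],L[2],.018],[L[1],L[2],.018],[L[1],L[3],.018],[L[0],L[3],.018]]),(255,255,0))
    poly(W([[x,yy,.018] for x,yy in((-.115,-.095),(.115,-.095),(.115,.095),(-.115,.095))]),(0,255,0))
    for P in obj.values():
        h=cv2.convexHull(((proj(s,P)+.5)*4).astype(np.float32)).astype(int); cv2.polylines(im,[h],True,(0,255,0),1)
    tiles=[]
    for k,P in list(obj.items())+[('tray',W([[0,0,0]]))]:
        c=proj(s,P).mean(0)*4; hw=100 if k!='tray' else 200
        if k=='tray': hw=320
        x0,y0=int(max(c[0]-hw,0)),int(max(c[1]-hw,0)); tiles.append(cv2.resize(im[y0:y0+2*hw,x0:x0+2*hw],(266,266) ))
    rows.append(tiles)
g=np.vstack([np.hstack(rows[0][:3]),np.hstack(rows[1][:3])]); cv2.imwrite('pics/chk1.png',g)
cv2.imwrite('pics/chk2.png',np.vstack([np.hstack([cv2.resize(t,(300,300)) for t in r[3:]]) for r in rows]))
E
```

```text
t 1.9 [[-0.     0.351 -0.936]
 [ 0.    -0.936 -0.351]
 [-1.    -0.     0.   ]] jaw yaw -69.4405915324817
stamp knob [0.566 0.053 0.063] 0.4
purple tin top [0.585 0.469 0.079] 1.0
purple box [0.673 0.275 0.031] 0.4
bag top corner L [0.545 0.557 0.228] 27.7
tape [0.447 0.28  0.024] 0.6
apple [0.43  0.391 0.03 ] 0.9
boxcan corner [0.806 0.004 0.086] 9.9
pink [0.717 0.396 0.03 ] 0.1
```

View pics/chk1.png

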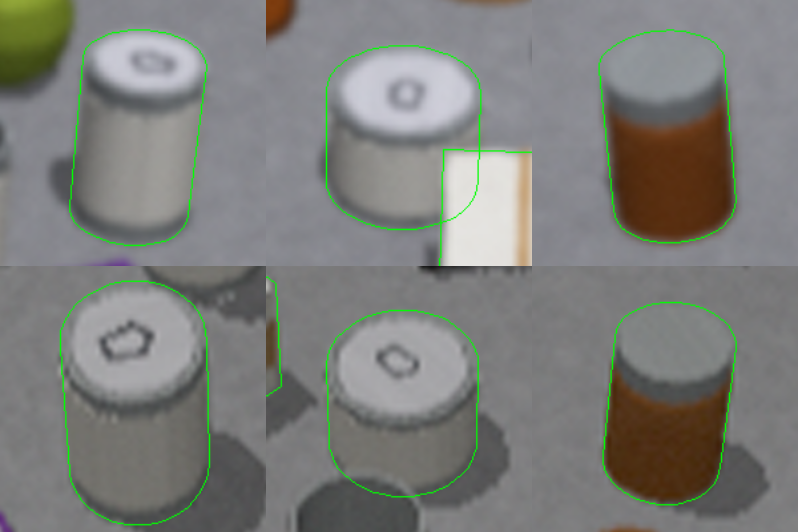

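View pics/chk2.png

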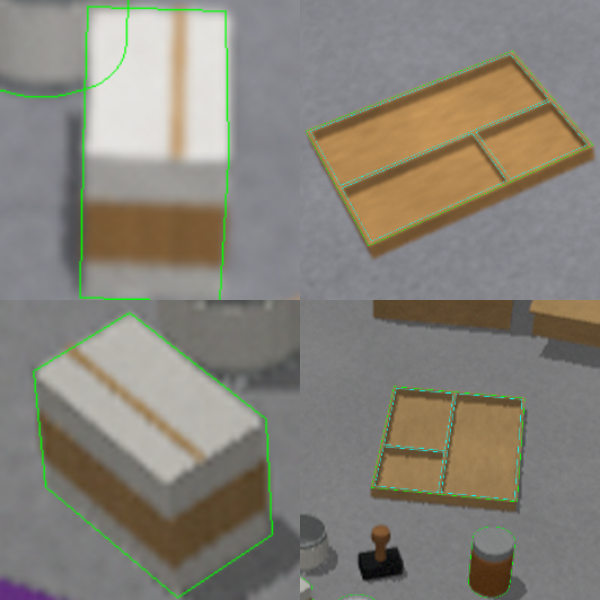

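The crops confirm the choices. The tall and flat tins have closed lids with ring pulls, the jar has a steel cap, and the packet is white with a brown band. The fitted outlines of all four goods and the tray's compartments match both views. The fitted heights are within 2 mm of the text.

The order will be tall tin, flat tin, jar, packet.

```bash
python3 -m handwheel '[[[0.04,0.11,0,-4],[0.06,0.165,0,-8],[0.08,0.22,0,-14],[0.1,0.275,0,-14],[0.12,0.33,0,-14],[0.14,0.385,0,-14],[0.16,0.44,0,-14],[0.18,0.495,0,-14],[0.2,0.55,0,-14],[0.22,0.605,0,-14],[0.24,0.66,0,-14],[0.26,0.715,0,-14],[0.28,0.77,0,-14],[0.3,0.825,0,-14],[0.32,0.88,0,-14],[0.337,0.92,0,-14],[0.337,0.9386,0,-14],[0.337,0.9386,0,-14],[0.337,0.9386,0,-14],[0.337,0.9386,0,-14]]]' 0.5
```

```text
time_s: 4.4
eef_pos: [0.5479, 0.3755, 0.1986]
orientation: [0.04, 0.706, 0.04, -0.706]
force: [0.0, 0.1, 0.1]
grip_width: 0.0658
```

```bash
python3 -m handwheel '[[[0,0.0015,-0.05,0],[0,0.0015,-0.09,0],[0,0.0015,-0.12,0],[0,0.0015,-0.145,0],[0,0.0015,-0.165,0],[0,0.0015,-0.1725,0],[0,0.0015,-0.1725,0]]]'
python3 - <<'E'
from h import *
ss=[];ms=[]
im=[]
for c,q in (('scene',(416,207)),('side',(290,342)),('wrist',None)):
    s=arm.snapshot(c); im.append(s['image'])
cv2.imwrite('pics/w1.png',np.hstack([cv2.resize(im[2],(400,300)),cv2.resize(im[1][240:420,190:430],(400,300))])[:,:,::-1])
E
```

```text
time_s: 5.28
eef_pos: [0.5479, 0.3768, 0.0263]
orientation: [0.04, 0.706, 0.04, -0.706]
force: [-0.6, -0.4, 0.4]
grip_width: 0.0661
```

View pics/w1.png

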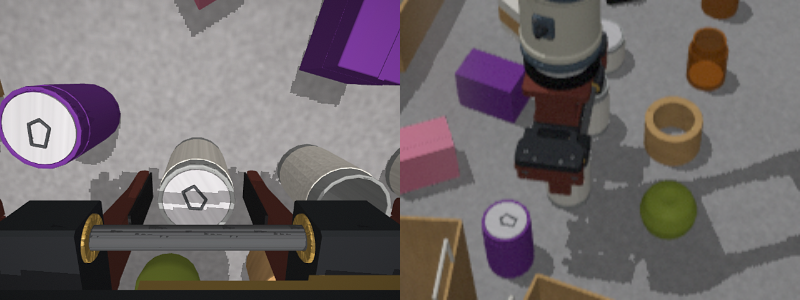

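The wrist view shows the lidded tall tin, with its ring pull at (195,198), centred between the fingers. The open tin sits clear to the right at (345,185).

```bash
python3 -m handwheel '[[[0,0,0,0],[0,0,0,0],[0,0,0,0],[0,0,0,0],[0,0,0,0],[0,0,0.005,0],[0,0,0.02,0],[0,0,0.06,0],[0,0,0.11,0],[0,0,0.15,0],[0,0,0.15,0]]]' -1
```

```text
time_s: 6.8
eef_pos: [0.55, 0.3781, 0.1828]
orientation: [0.038, 0.71, 0.042, -0.702]
force: [0.3, -0.5, -4.3]
grip_width: 0.0495
```

```bash
python3 -m handwheel '[[[-0.004,-0.03,0,0],[-0.01,-0.075,0,0],[-0.016,-0.12,0,0],[-0.022,-0.17,0,0],[-0.028,-0.22,0,0],[-0.034,-0.27,0,0],[-0.04,-0.32,0,0],[-0.046,-0.37,0,0],[-0.052,-0.42,0,0],[-0.058,-0.465,0,0],[-0.064,-0.5,0,0],[-0.066,-0.525,0,0],[-0.068,-0.535,0,0],[-0.068,-0.535,0,0],[-0.068,-0.535,0,0],[-0.068,-0.535,0,0]]]'
cat > held.py <<'E'
from h import *
import sys
from scipy.spatial.transform import Rotation as Ro
n,tg=sys.argv[1],np.array(eval(sys.argv[2]))
k=n.split('_')[0]; o=arm.get_obs(); e=o['eef_pos']; q=o['orientation']
R=Ro.from_quat([q[1],q[2],q[3],q[0]]).as_matrix()
print('t',round(o['time_s'],2),'eef',e.round(4),'jaw',np.degrees(np.arctan2(R[1,1],R[0,1])).round(2),'tilt',np.degrees(np.arccos(-R[2,0])).round(2),'F',o['force'].round(1),'w',round(o['grip_width'],4))
print('target - eef (mm)',((tg-e[:2])*1000).round(1))
E
python3 held.py tall [.4819,-.1570]
```

```text
time_s: 8.8
eef_pos: [0.4822, -0.1559, 0.1828]
orientation: [0.038, 0.71, 0.042, -0.702]
force: [0.1, 0.7, -2.7]
grip_width: 0.0495
t 8.8 eef [ 0.4822 -0.1559  0.1828] jaw -83.46 tilt 0.67 F [ 0.1  0.7 -2.7] w 0.0495
target - eef (mm) [-0.3 -1.1]
```

```bash
python3 -m handwheel '[[[0,-0.001,-0.02,0],[0,-0.001,-0.06,0],[0,-0.001,-0.1,0],[0,-0.001,-0.125,0],[0,-0.001,-0.14,0],[0,-0.001,-0.147,0],[0,-0.001,-0.147,0],[0,-0.001,-0.147,0]]]'
python3 held.py tall [.4819,-.1570]; python3 - <<'E'
from h import *
S=[arm.snapshot(c) for c in('scene','side')]
a=S[0]['image'][220:370,70:270]; b=S[1]['image'][110:260,290:490]
cv2.imwrite('pics/p1.png',np.hstack([cv2.resize(v,(400,300),interpolation=cv2.INTER_CUBIC) for v in(a,b)])[:,:,::-1])
E
```

```text
time_s: 9.8
eef_pos: [0.4829, -0.1573, 0.0371]
orientation: [0.039, 0.71, 0.042, -0.702]
force: [0.0, 0.9, -4.0]
grip_width: 0.0499
t 9.8 eef [ 0.4829 -0.1573  0.0371] jaw -83.45 tilt 0.75 F [ 0.   0.9 -4. ] w 0.0499
target - eef (mm) [-1.   0.3]
```

View pics/p1.png

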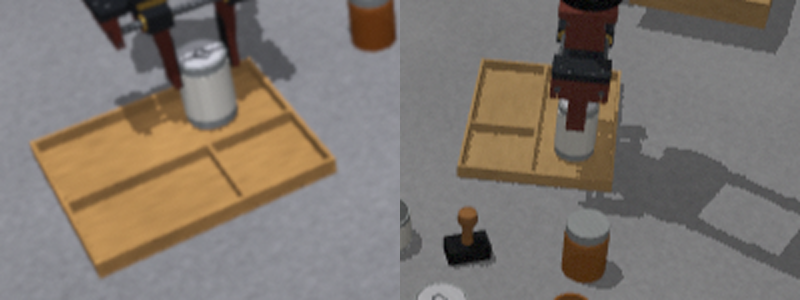

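The tin hangs upright over the near end of the long compartment, clear of the walls. Next I lower it in small steps while watching the force.

```bash
python3 -m handwheel '[[[0,0,-0.003,0],[0,0,-0.005,0],[0,0,-0.006,0],[0,0,-0.006,0],[0,0,-0.006,0]]]'; python3 held.py tall [.4819,-.1570]
```

```text
time_s: 10.52
eef_pos: [0.4836, -0.1573, 0.0326]
orientation: [0.039, 0.711, 0.042, -0.701]
force: [-0.5, 1.9, 4.5]
grip_width: 0.0495
t 10.53 eef [ 0.4836 -0.1573  0.0326] jaw -83.45 tilt 0.85 F [-0.5  1.9  4.5] w 0.0495
target - eef (mm) [-1.7  0.3]
```

```bash
python3 -m handwheel '[[[0,0,0,0],[0,0,0,0],[0,0,0,0],[0,0,0,0]]]' 0.3;  python3 -m handwheel '[[[0,0,0.02,0],[0,0,0.07,0],[0,0,0.12,0],[0,0,0.15,0],[0.02,0.1,0.15,0],[0.03,0.16,0.15,0],[0.04,0.22,0.15,0],[0.05,0.27,0.15,0],[0.06,0.32,0.15,0],[0.07,0.327,0.14,0],[0.08,0.327,0.14,0],[0.0815,0.327,0.14,0],[0.0815,0.327,0.14,0]]]' 0.75; python3 - <<'E'
from h import *
S=[arm.snapshot(c) for c in('scene','side')]; R=[]
for c,uv in (('scene',(172,268)),('side',(376,178))): 
    l=arm.silhouettes('tall_tin_center',c); print([(np.round(np.array(d['bbox'])*[640,480,640,480]),round(d['confidence'],2)) for d in l])
    d=near(l,'bbox',uv); R.append(d and d['mask'])
if all(r is not None for r in R): print(fit(lambda x:cyl(x,.025,.075),S,R,[.48,-.157,.04]))
E
python3 held.py flat [.565,.17]
```

```text
time_s: 11.02
eef_pos: [0.4835, -0.1573, 0.0324]
orientation: [0.039, 0.711, 0.042, -0.701]
force: [-0.7, 0.0, 0.3]
grip_width: 0.0568
time_s: 12.65
eef_pos: [0.5653, 0.1683, 0.1733]
orientation: [0.038, 0.711, 0.041, -0.701]
force: [-0.4, -0.6, 0.4]
grip_width: 0.0768
[(array([446., 184., 477., 226.]), 0.6), (array([156., 246., 188., 283.]), 0.57)]
[(array([235., 356., 271., 409.]), 0.86), (array([368., 158., 388., 194.]), 0.57)]
(array([ 0.48261969, -0.15722608,  0.04055312]), np.float64(0.43610315790442045))
t 12.85 eef [0.565 0.169 0.173] jaw -83.51 tilt 0.88 F [-0.4 -0.2 -0.4] w 0.0768
target - eef (mm) [-0.  1.]
```

Placed tall tin: the fit puts it upright at (0.483, -0.157), 1.5 mm or less from its target. Now the flat tin.

```bash
python3 -m handwheel '[[[0,0.001,-0.04,0],[0,0.001,-0.08,0],[0,0.001,-0.11,0],[0,0.001,-0.135,0],[0,0.001,-0.152,0],[0,0.001,-0.16,0],[0,0.001,-0.16,0]]]'; python3 held.py flat [.565,.17]; python3 - <<'E'
from h import *
cv2.imwrite('pics/w2.png',cv2.resize(arm.snapshot('wrist')['image'],(400,300))[:,:,::-1])
E
```

```text
time_s: 13.72
eef_pos: [0.565, 0.1699, 0.013]
orientation: [0.039, 0.711, 0.041, -0.701]
force: [-0.5, -0.2, -0.5]
grip_width: 0.0768
t 13.72 eef [0.565  0.1699 0.013 ] jaw -83.52 tilt 0.87 F [-0.5 -0.2 -0.5] w 0.0768
target - eef (mm) [-0.   0.1]
```

View pics/w2.png

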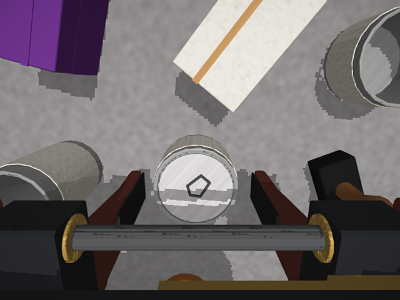

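The lidded flat tin is centred between the fingers at (198,187), with the open tin and the stamp clear of them.

```bash
python3 -m handwheel '[[[0,0,0,0],[0,0,0,0],[0,0,0,0],[0,0,0,0],[0,0,0,0],[0,0,0.005,0],[0,0,0.02,0],[0,0,0.06,0],[0,0,0.1,0],[0,0,0.125,0],[0,0,0.14,0],[0,0,0.14,0]]]' -1; python3 -m handwheel '[[[-0.006,-0.03,0,0],[-0.014,-0.08,0,0],[-0.023,-0.13,0,0],[-0.032,-0.18,0,0],[-0.041,-0.23,0,0],[-0.05,-0.28,0,0],[-0.059,-0.33,0,0],[-0.066,-0.375,0,0],[-0.07,-0.405,0,0],[-0.0725,-0.421,0,0],[-0.0725,-0.4215,0,0],[-0.0725,-0.4215,0,0],[-0.0725,-0.4215,0,0]]]'; python3 held.py flat [.4926,-.2514]
```

```text
time_s: 15.28
eef_pos: [0.5659, 0.1701, 0.1549]
orientation: [0.038, 0.712, 0.042, -0.7]
force: [-0.2, -1.0, -1.6]
grip_width: 0.059
time_s: 16.9
eef_pos: [0.4937, -0.2503, 0.155]
orientation: [0.039, 0.712, 0.042, -0.7]
force: [0.1, 0.3, -1.5]
grip_width: 0.0593
t 16.9 eef [ 0.4937 -0.2503  0.155 ] jaw -83.43 tilt 1.06 F [ 0.1  0.3 -1.5] w 0.0593
target - eef (mm) [-1.1 -1.1]
```

```bash
python3 -m handwheel '[[[-0.001,-0.001,-0.02,0],[-0.001,-0.001,-0.06,0],[-0.001,-0.001,-0.095,0],[-0.001,-0.001,-0.117,0],[-0.001,-0.001,-0.128,0],[-0.001,-0.001,-0.133,0],[-0.001,-0.001,-0.133,0],[-0.001,-0.001,-0.135,0],[-0.001,-0.001,-0.136,0],[-0.001,-0.001,-0.136,0]]]'; python3 held.py flat [.4926,-.2514]
```

```text
time_s: 18.15
eef_pos: [0.4928, -0.2514, 0.0192]
orientation: [0.039, 0.712, 0.042, -0.7]
force: [-0.2, 0.3, -1.7]
grip_width: 0.059
t 18.15 eef [ 0.4928 -0.2514  0.0192] jaw -83.43 tilt 1.07 F [-0.2  0.3 -1.7] w 0.059
target - eef (mm) [-0.2 -0. ]
```

```bash
python3 -m handwheel '[[[0,0,-0.001,0],[0,0,-0.002,0],[0,0,-0.0025,0],[0,0,-0.0025,0]]]'; python3 held.py flat [.4926,-.2514]
```

```text
time_s: 18.65
eef_pos: [0.4932, -0.2516, 0.0188]
orientation: [0.039, 0.713, 0.042, -0.699]
force: [-2.9, 1.2, 8.1]
grip_width: 0.0586
t 18.65 eef [ 0.4932 -0.2516  0.0188] jaw -83.43 tilt 1.13 F [-2.9  1.2  8.1] w 0.0586
target - eef (mm) [-0.6  0.2]
```

```bash
python3 -m handwheel '[[[0,0,0,0],[0,0,0,0],[0,0,0,0],[0,0,0,0]]]' 0.55;  python3 -m handwheel '[[[0,0,0.02,0],[0,0,0.07,0],[0,0,0.12,0],[0,0,0.15,0],[-0.005,0.03,0.15,10],[-0.01,0.06,0.15,20],[-0.015,0.09,0.15,30],[-0.02,0.12,0.15,40],[-0.03,0.15,0.15,50],[-0.04,0.18,0.15,60],[-0.05,0.21,0.15,70],[-0.055,0.25,0.15,80],[-0.059,0.28,0.15,90],[-0.059,0.29,0.15,90],[-0.059,0.29,0.15,90],[-0.059,0.29,0.15,90]]]' 0.5; python3 - <<'E'
from h import *
S=[arm.snapshot(c) for c in('scene','side')]; R=[]
for s,c in zip(S,('scene','side')): 
    uv=proj(s,[.4926,-.2514,.0265])[0]
    d=near(arm.silhouettes('flat_tin_center',c),'bbox',uv); R.append(d and d['mask'])
u=[(s,r) for s,r in zip(S,R) if r is not None]
if u: print(len(u),fit(lambda x:cyl(x,.03,.045),*zip(*u),[.4926,-.2514,.0265]))
E
python3 held.py jar [.4341,.0384]
```

```text
time_s: 19.15
eef_pos: [0.4931, -0.2515, 0.0185]
orientation: [0.039, 0.713, 0.042, -0.699]
force: [-0.0, 0.3, -0.6]
grip_width: 0.0682
time_s: 21.15
eef_pos: [0.4343, 0.0376, 0.1688]
orientation: [0.522, 0.475, 0.533, -0.467]
force: [0.0, 0.1, 0.2]
grip_width: 0.0658
2 (array([ 0.48901534, -0.25229374,  0.02302701]), np.float64(4.479464828714633))
t 21.35 eef [0.4342 0.0378 0.1684] jaw 6.47 tilt 1.11 F [0.6 0.7 0. ] w 0.0659
target - eef (mm) [-0.1  0.6]
```

The flat-tin fit is poor (4.5 px rms), so I'll look at it directly while lowering to the jar.

```bash
python3 -m handwheel '[[[0,0.0005,-0.04,0],[0,0.0005,-0.08,0],[0,0.0005,-0.11,0],[0,0.0005,-0.132,0],[0,0.0005,-0.145,0],[0,0.0005,-0.1505,0],[0,0.0005,-0.1505,0]]]'; python3 held.py jar [.4341,.0384]; python3 - <<'E'
from h import *
S=[arm.snapshot(c) for c in('scene','side')]
a=S[0]['image'][220:370,70:270]; b=S[1]['image'][110:260,290:490]
t=[cv2.resize(v,(400,300),interpolation=cv2.INTER_CUBIC) for v in(a,b)]
cv2.imwrite('pics/p2.png',np.vstack([np.hstack(t),np.hstack([cv2.resize(arm.snapshot('wrist')['image'],(400,300)),t[0]*0])])[:,:,::-1])
E
```

```text
time_s: 22.22
eef_pos: [0.4344, 0.0382, 0.0183]
orientation: [0.522, 0.475, 0.533, -0.467]
force: [0.1, -0.3, -0.3]
grip_width: 0.0654
t 22.23 eef [0.4344 0.0382 0.0183] jaw 6.45 tilt 1.1 F [ 0.1 -0.3 -0.3] w 0.0654
target - eef (mm) [-0.3  0.2]
```

View pics/p2.png

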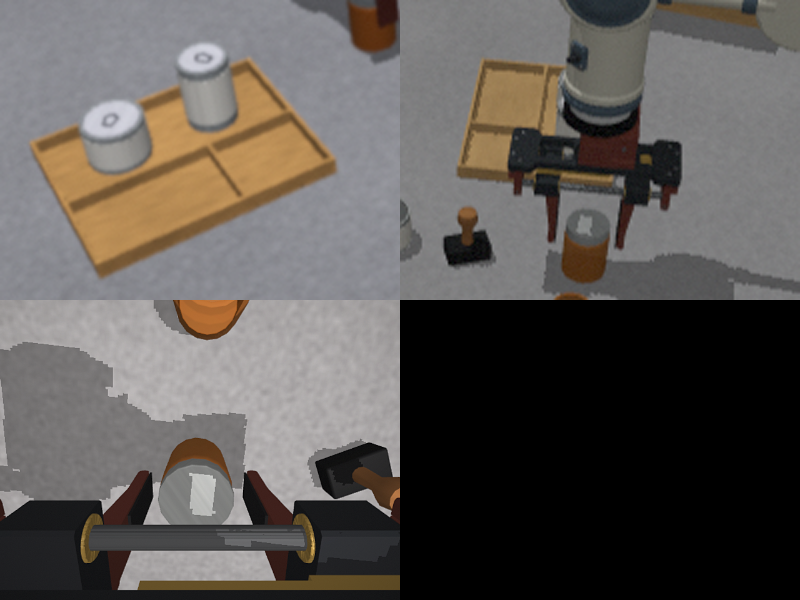

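Both tins stand flat in the long compartment at (117,133) and (207,85). The poor fit came from the arm blocking the side view. The capped jar is centred between the fingers, with its cap at (197,492).

```bash
python3 -m handwheel '[[[0,0,0,0],[0,0,0,0],[0,0,0,0],[0,0,0,0],[0,0,0,0],[0,0,0.005,0],[0,0,0.02,0],[0,0,0.06,0],[0,0,0.1,0],[0,0,0.125,0],[0,0,0.14,0],[0,0,0.14,0]]]' -1; python3 -m handwheel '[[[0.02,-0.02,0,0],[0.045,-0.05,0,0],[0.07,-0.08,0,0],[0.095,-0.11,0,0],[0.115,-0.135,0,0],[0.13,-0.155,0,0],[0.137,-0.165,0,0],[0.137,-0.166,0,0],[0.137,-0.166,0,0],[0.137,-0.166,0,0]]]'; python3 held.py jar [.5721,-.1276]
```

```text
time_s: 23.88
eef_pos: [0.4353, 0.0383, 0.1599]
orientation: [0.522, 0.475, 0.532, -0.467]
force: [0.4, 0.0, -2.8]
grip_width: 0.0488
time_s: 25.12
eef_pos: [0.572, -0.127, 0.1602]
orientation: [0.523, 0.475, 0.532, -0.466]
force: [-0.9, 1.0, -2.7]
grip_width: 0.0488
t 25.12 eef [ 0.572  -0.127   0.1602] jaw 6.52 tilt 1.08 F [-0.9  1.  -2.7] w 0.0488
target - eef (mm) [ 0.1 -0.6]
```

```bash
python3 -m handwheel '[[[0,-0.0005,-0.02,0],[0,-0.0005,-0.06,0],[0,-0.0005,-0.095,0],[0,-0.0005,-0.117,0],[0,-0.0005,-0.128,0],[0,-0.0005,-0.133,0],[0,-0.0005,-0.134,0],[0,-0.0005,-0.134,0],[0,-0.0005,-0.134,0]]]'; python3 held.py jar [.5721,-.1276];python3 - <<'E'
from h import *
S=[arm.snapshot(c) for c in('scene','side')]
a=S[0]['image'][220:370,70:270]; b=S[1]['image'][110:260,290:490]
cv2.imwrite('pics/p3.png',np.hstack([cv2.resize(v,(400,300),interpolation=cv2.INTER_CUBIC) for v in(a,b)])[:,:,::-1])
E
```

```text
time_s: 26.25
eef_pos: [0.5726, -0.1277, 0.0271]
orientation: [0.523, 0.476, 0.532, -0.466]
force: [0.6, 0.2, -2.4]
grip_width: 0.0491
t 26.25 eef [ 0.5726 -0.1277  0.0271] jaw 6.51 tilt 1.05 F [ 0.6  0.2 -2.4] w 0.0491
target - eef (mm) [-0.5  0.1]
```

View pics/p3.png

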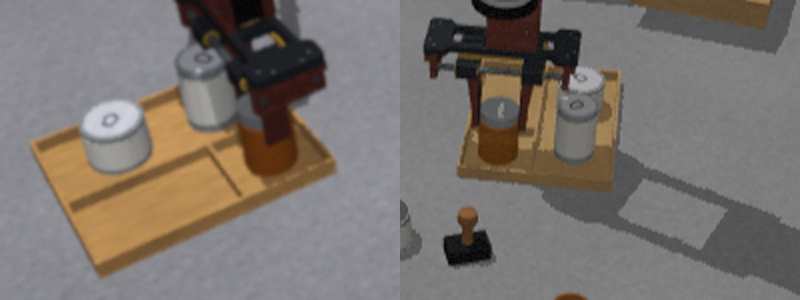

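The jar is inside the smallest compartment at (270,150)/(498,130), about to touch down, and the gripper clears both tins.

```bash
python3 -m handwheel '[[[0,0,-0.001,0],[0,0,-0.002,0],[0,0,-0.003,0],[0,0,-0.0035,0],[0,0,-0.0035,0]]]'; python3 held.py jar [.5721,-.1276]
```

```text
time_s: 26.98
eef_pos: [0.5724, -0.1276, 0.0236]
orientation: [0.523, 0.475, 0.532, -0.466]
force: [-0.7, 0.9, -0.3]
grip_width: 0.0488
t 26.98 eef [ 0.5724 -0.1276  0.0236] jaw 6.51 tilt 1.05 F [-0.7  0.9 -0.3] w 0.0488
target - eef (mm) [-0.3  0. ]
```

```bash
python3 -m handwheel '[[[0,0,-0.0005,0],[0,0,-0.001,0],[0,0,-0.001,0]]]'; python3 held.py jar [.5721,-.1276]
```

```text
time_s: 27.35
eef_pos: [0.5724, -0.1276, 0.0235]
orientation: [0.523, 0.476, 0.532, -0.466]
force: [-3.2, 0.7, 4.7]
grip_width: 0.0489
t 27.35 eef [ 0.5724 -0.1276  0.0235] jaw 6.52 tilt 1.05 F [-3.2  0.7  4.7] w 0.0489
target - eef (mm) [-0.3  0. ]
```

```bash
python3 -m handwheel '[[[0,0,0,0],[0,0,0,0],[0,0,0,0],[0,0,0,0]]]' 0.4;  python3 -m handwheel '[[[0,0,0.02,0],[0,0,0.07,0],[0,0,0.12,0],[0,0,0.15,0],[0.015,0.04,0.15,9],[0.03,0.09,0.15,18],[0.045,0.14,0.15,27],[0.06,0.19,0.15,36],[0.075,0.23,0.15,45],[0.09,0.265,0.15,51.7],[0.093,0.281,0.15,51.7],[0.093,0.281,0.15,51.7],[0.093,0.281,0.15,51.7],[0.093,0.281,0.15,51.7]]]' 0.45; python3 held.py packet [.6654,.1535]; python3 - <<'E'
from h import *
S=[arm.snapshot(c) for c in('scene','side')]
for n,p,r,h in(('jar_center',[.5721,-.1276,.039],.025,.07),('flat_tin_center',[.4926,-.2514,.0265],.03,.045),('tall_tin_center',[.482,-.157,.0415],.025,.075)):
  for s,c in zip(S,('scene','side')): 
    d=near(arm.silhouettes(n,c),'bbox',proj(s,p)[0])
    if d is not None:
        q=support(proj(s,cyl(p,r,h)))-support(outline(d['mask'])); x,e=fit(lambda x:cyl([*x,p[2]],r,h),[s],[d['mask']],p[:2]); print(n,c,x.round(4),round(e,2))
cv2.imwrite('pics/w3.png',cv2.resize(arm.snapshot('wrist')['image'],(400,300))[:,:,::-1])
E
```

```text
time_s: 27.85
eef_pos: [0.5724, -0.1276, 0.0233]
orientation: [0.523, 0.476, 0.532, -0.466]
force: [-0.2, -0.9, -0.3]
grip_width: 0.0616
time_s: 29.6
eef_pos: [0.6654, 0.1519, 0.1738]
orientation: [0.674, 0.197, 0.686, -0.192]
force: [0.3, -0.3, 0.3]
grip_width: 0.0635
t 29.6 eef [0.6654 0.1519 0.1738] jaw 58.08 tilt 1.02 F [ 0.3 -0.3  0.3] w 0.0635
target - eef (mm) [0.  1.6]
jar_center scene [ 0.5758 -0.128 ] 0.35
jar_center side [ 0.5727 -0.1246] 0.39
flat_tin_center scene [ 0.4934 -0.2524] 0.41
flat_tin_center side [ 0.4937 -0.2654] 2.68
tall_tin_center scene [ 0.4831 -0.1574] 0.25
tall_tin_center side [ 0.482  -0.1567] 0.27
```

View pics/w3.png

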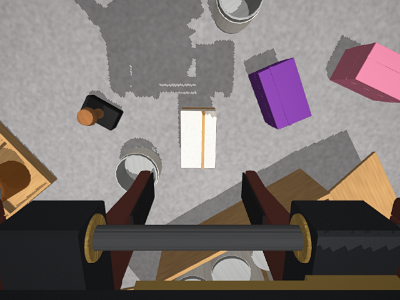

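The packet at (198,138) lines up with the jaws, and the purple box at (280,93) is clear. The carton of cans shows near the gripper, so I'll check its clearance before descending.

```bash
python3 - <<'E'
from h import *
S=[arm.snapshot(c) for c in('scene','side')]
for a,b in(((326,322),(237,178)),((448,272),(187,267)),((444,288),(153,232))):
    p,e=tri(S,[a,b]); print(p.round(3),round(e,1))
E
```

```text
[0.797 0.005 0.081] 4.2
[0.791 0.273 0.07 ] 1.9
[0.865 0.215 0.107] 11.5
```

```bash
python3 -m handwheel '[[[0,0.0015,-0.04,0],[0,0.0015,-0.08,0],[0,0.0015,-0.11,0],[0,0.0015,-0.132,0],[0,0.0015,-0.147,0],[0,0.0015,-0.1535,0],[0,0.0015,-0.1535,0]]]'; python3 held.py p [.6654,.1535]; python3 - <<'E'
from h import *
cv2.imwrite('pics/w4.png',cv2.resize(arm.snapshot('wrist')['image'],(400,300))[:,:,::-1])
E
```

```text
time_s: 31.02
eef_pos: [0.6657, 0.1549, 0.0201]
orientation: [0.674, 0.196, 0.686, -0.191]
force: [-0.6, 0.6, -0.4]
grip_width: 0.0641
t 31.02 eef [0.6657 0.1549 0.0201] jaw 58.22 tilt 1.03 F [-0.6  0.6 -0.4] w 0.0641
target - eef (mm) [-0.3 -1.4]
```

View pics/w4.png

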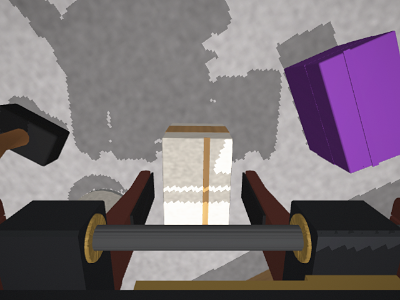

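The packet is centred between the fingers at (198,180), and the jaws line up with its 45 mm sides.

```bash
python3 -m handwheel '[[[0,0,0,0],[0,0,0,0],[0,0,0,0],[0,0,0,0],[0,0,0,0],[0,0,0,0],[0,0,0.005,0],[0,0,0.02,0],[0,0,0.06,0],[0,0,0.1,0],[0,0,0.125,0],[0,0,0.14,0],[0,0,0.14,0]]]' -1; python3 -m handwheel '[[[-0.006,-0.03,0,-4],[-0.014,-0.07,0,-9],[-0.022,-0.11,0,-14],[-0.031,-0.15,0,-20],[-0.039,-0.19,0,-26],[-0.047,-0.23,0,-32],[-0.055,-0.27,0,-38],[-0.063,-0.31,0,-44],[-0.07,-0.345,0,-48],[-0.076,-0.375,0,-50.5],[-0.08,-0.39,0,-51.7],[-0.081,-0.3945,0,-51.7],[-0.081,-0.3945,0,-51.7],[-0.081,-0.3945,0,-51.7]]]'; python3 held.py p [.5849,-.2399]
```

```text
time_s: 32.7
eef_pos: [0.6664, 0.1551, 0.1621]
orientation: [0.675, 0.196, 0.685, -0.191]
force: [0.1, 0.2, -0.6]
grip_width: 0.0449
time_s: 34.45
eef_pos: [0.5858, -0.2383, 0.1621]
orientation: [0.525, 0.475, 0.531, -0.465]
force: [-0.1, -0.2, -0.4]
grip_width: 0.0447
t 34.45 eef [ 0.5858 -0.2383  0.1621] jaw 6.61 tilt 0.94 F [-0.1 -0.2 -0.4] w 0.0447
target - eef (mm) [-0.9 -1.6]
```

```bash
python3 -m handwheel '[[[-0.001,-0.0015,-0.02,0],[-0.001,-0.0015,-0.06,0],[-0.001,-0.0015,-0.095,0],[-0.001,-0.0015,-0.117,0],[-0.001,-0.0015,-0.127,0],[-0.001,-0.0015,-0.132,0],[-0.001,-0.0015,-0.133,0],[-0.001,-0.0015,-0.133,0]]]'; python3 held.py p [.5849,-.2399];python3 - <<'E'
from h import *
S=[arm.snapshot(c) for c in('scene','side')]
a=S[0]['image'][220:370,70:270]; b=S[1]['image'][110:260,290:490]
cv2.imwrite('pics/p4.png',np.hstack([cv2.resize(v,(400,300),interpolation=cv2.INTER_CUBIC) for v in(a,b)])[:,:,::-1])
E
```

```text
time_s: 35.45
eef_pos: [0.5853, -0.2401, 0.0302]
orientation: [0.525, 0.475, 0.531, -0.465]
force: [-0.5, 0.4, -0.7]
grip_width: 0.0448
t 35.45 eef [ 0.5853 -0.2401  0.0302] jaw 6.61 tilt 0.92 F [-0.5  0.4 -0.7] w 0.0448
target - eef (mm) [-0.4  0.2]
```

View pics/p4.png

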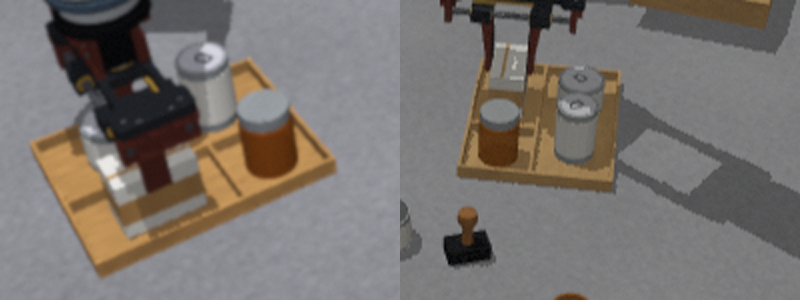

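The packet hangs over the middle-sized compartment at (155,195), parallel to its long divider. Now the final lowering.

```bash
python3 -m handwheel '[[[0,0,-0.0015,0],[0,0,-0.003,0],[0,0,-0.004,0],[0,0,-0.005,0],[0,0,-0.005,0]]]'; python3 held.py p [.5849,-.2399]
```

```text
time_s: 36.17
eef_pos: [0.5853, -0.2401, 0.0258]
orientation: [0.525, 0.475, 0.531, -0.465]
force: [-1.7, 0.6, 3.3]
grip_width: 0.0445
t 36.17 eef [ 0.5853 -0.2401  0.0258] jaw 6.61 tilt 0.91 F [-1.7  0.6  3.3] w 0.0445
target - eef (mm) [-0.4  0.2]
```

```bash
python3 -m handwheel '[[[0,0,0,0],[0,0,0,0],[0,0,0,0],[0,0,0,0]]]' 0.35;  python3 -m handwheel '[[[0,0,0.01,0],[0,0,0.04,0],[0,0,0.09,0],[0,0,0.14,0],[0,0,0.17,0],[-0.03,-0.05,0.18,0],[-0.06,-0.1,0.18,0],[-0.1,-0.15,0.18,0],[-0.14,-0.2,0.18,0],[-0.18,-0.25,0.18,0],[-0.2,-0.28,0.18,0],[-0.2,-0.28,0.18,0],[-0.2,-0.28,0.18,0]]]'; python3 - <<'E'
from h import *
S={c:arm.snapshot(c) for c in('scene','side')}
T=[('tall_tin_center',[.4826,-.157,.0415],.025,.075),('flat_tin_center',[.493,-.2518,.0265],.03,.045),('jar_center',[.5724,-.1276,.039],.025,.07),('packet_center',[.5851,-.24,.034],0,.06),
('open_tall_tin_center',[.5531,.2768,.0362],.025,.075),('open_flat_tin_center',[.6661,.0516,.0224],.03,.045),('open_jar_center',[.4295,.1668,.0319],.025,.07)]
for n,p,r,h in T:
    U=[(s,d['mask']) for c,s in S.items() if (d:=near(arm.silhouettes(n,c),'bbox',proj(s,p)[0])) is not None]
    if not U: print(n,'none'); continue
    ss,mm=zip(*U)
    if r: x,e=fit(lambda x:cyl(x,r,h),ss,mm,p)
    else: x,e=fit(lambda x:box(x[:3],x[3],.075,.045,.06),ss,mm,[*p,1.684])
    print(n,len(U),x.round(4),round(e,2))
im=[S['scene']['image'][160:360,70:470],S['side']['image'][110:310,210:610]]
cv2.imwrite('pics/end.png',np.vstack([cv2.resize(v,(600,300),interpolation=cv2.INTER_CUBIC) for v in im])[:,:,::-1])
o=arm.get_obs(); print(o['time_s'],o['eef_pos'],o['force'].round(1))
E
```

```text
time_s: 36.67
eef_pos: [0.5852, -0.2401, 0.0256]
orientation: [0.525, 0.475, 0.531, -0.465]
force: [0.6, 0.6, -0.7]
grip_width: 0.0591
time_s: 38.3
eef_pos: [0.3857, -0.5197, 0.2061]
orientation: [0.526, 0.475, 0.53, -0.465]
force: [0.2, 0.9, -0.1]
grip_width: 0.0594
tall_tin_center 2 [ 0.4818 -0.1574  0.0405] 0.43
flat_tin_center 2 [ 0.492  -0.2531  0.0288] 1.98
jar_center 2 [ 0.5733 -0.1276  0.0373] 0.3
packet_center 2 [ 0.5865 -0.2394  0.0337  1.7016] 2.46
open_tall_tin_center 1 [0.5487 0.288  0.0507] 0.26
open_flat_tin_center 2 [0.665  0.0522 0.0217] 0.6
open_jar_center 2 [0.4282 0.1672 0.0307] 1.05
39.1 [ 0.38518807 -0.52013232  0.20555999] [-0.1 -0.5 -0.1]
```

View pics/end.png

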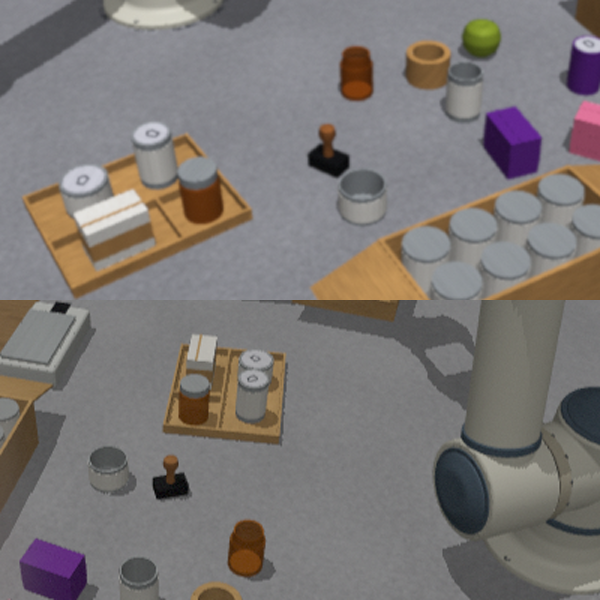

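The final picture shows all four goods upright inside their compartments. The open tall tin is still at scene pixel (379,221), as at the start; its single-view fit had drifted because only one view found it.

```bash
python3 -c "
from plant import arm
print(arm.job_done())"
```

```text
the job is handed in; nothing more can be done
None
```

The tray is packed and the job is handed in, at about 39 s of the 112 s allowed. I placed the goods in the order you named. Each was lowered in small steps until the wrist felt the tray floor, at about 3–8 N upward, and only then released.

**Final checks:**
- **Goods in the tray:** the last picture shows all four upright and flat in their own compartments. The packet's length lies within about 1° of the tray's long axis, and the gripper is clear of everything.
- **Position of tall tin and jar:** two-view fits put both within about 1 mm of their targets.
- **Look-alikes:** the opened tins, the opened jar and the pink and purple look-alikes were left alone. The open flat tin and open jar fitted within 1–2 mm of where they started.

**Checks that were weak or disagreed:**
- **Flat tin and packet:** their final fits were poor (2.0 and 2.5 px), because both are partly hidden behind other goods. I judged them by the picture and the clear scene view.
- **Open tall tin:** the final fit used only one view and gave a wrong height (51 mm instead of about 36). Its pixel position in the scene picture had not changed.
- **Gripper tilt:** the tool drifted to about 1° off vertical during the work. Each good was released already touching the floor and settled flat.

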